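Drive the bronze bush out of a welded pivot bracket

ROBOT

A 6-joint arm with a two-finger parallel gripper is mounted at the origin on the work surface. World frame = base frame: x ahead of the robot, y to its left, z up, the work surface at z = 0. Lengths are in mm, angles in rad, forces in N, time in s.
With the tool pointing down it reaches from about 275 to 1000 mm from the base axis. Payload 8.4 kg.
Tool frame: the origin (TCP) lies at the very end of the fingers, on their centre line; the grasp point (between the pads) lies 19 mm behind it; x points along the fingers, y is the direction in which the jaws open and shut, and the axes are right-handed (so a half turn about x gives the same grasp; the last joint's range is limited). The gripper opens to 85 mm and grips with 20 to 120 N. Pads are 22 mm wide; open, the fingers measure 114 mm over their backs; the gripper's body (76 mm by 85 mm) begins 54 mm behind the grasp point. The pads swing forward as they close: fully open they stand 13 mm farther back than shut.
Start: joints at [-1.121, 0.353, 1.633, -0, 1.155, -0.002], TCP at [272.865, -562.292, 231.281] pointing down, gripper open.
Joint ranges: [-2.63, 2.63], [-0.92, 2.1], [0.06, 2.66], [-1.3, 4.44], [0, 2.69], [-3.02, 3.02]. Speed limits (rad/s): [2.22, 2.22, 2.79, 3.14, 3.14, 3.14].

INTERFACE

Orientations are given as [roll, pitch, yaw] about the fixed x, y, z axes, in that order (R = Rz(yaw) Ry(pitch) Rx(roll)).
In Python, from rig import r, grab_frame, camera_params, sign_off gives the robot as it stands.
- The arm moves only by the tool drive_tool, never from a script. Its argument "rows" is one flat list of numbers, 7 for each row, row after row: the shift along the tool's x, y, z in mm, then the turn, a rotation vector about the tool's x, y, z in degrees, then the opening in per cent of the stroke, from 0 (shut) to 100 (fully open). In form: [x, y, z, rx, ry, rz, fingers, x, y, z, rx, ry, rz, fingers, ...]. A call has 1 to 10 rows; each row is the pose to reach, as a shift and turn from the pose measured when the call began, along the tool's axes at that moment; what a row does not reach only later rows make up. A row lasts 1/8 s, in which the tool goes at most 62.5 mm and 10.7 degrees, less where a joint would pass 70% of its speed; a pose out of reach is approached as far as the arm can. A call with a gripper value outside its range is refused whole. The fingers move at their own pace and stop on an object; "newtons" is the grip in N (left out, the last holds). Time passes only in rows, so rows that repeat a pose let the fingers close. It gives the time, the measured TCP pose, the force and the opening at its end, in the units of the state.
- r.sense(): the state, without advancing time (a new reading comes with each control period).
- grab_frame(name): name is "scene" or "side" or "wrist"; returns the picture (480x640x3 uint8, red, green, blue); there is no depth.
- camera_params(name): a dict with "vertical_fov" (degrees; the focal length in pixels is half the picture's height over the tangent of half this angle, whatever the lens; pixels are square), "cx", "cy" (the principal point, pixels), "k1" (the pictures are not rectified: a ray, as slopes to the right and down, at radius r is drawn at 1 + k1 r^2 times it, then the intrinsics apply), "pose" (4x4, takes a point from camera to world coordinates); the wrist camera has in their place "tool_from_camera" (4x4, takes a point from camera to tool coordinates, whose origin is the TCP and whose axes are the tool frame's). Camera axes: x right, y down, z forward; pixel columns grow to the right and rows downward; lengths in mm; the calibration is good to about 2 mm. A picture is of the moment at which its call begins: read the wrist's pose just before it. camera_params takes no time and is no camera call.
- sign_off(): hands the job in, once; it reports no verdict.
The state is a dict: "clock": time; "qpos": joint angles; "qvel": joint speeds; "joint_efforts": joint torques, N m; "eef_pos": TCP position; "tcp_rot": TCP orientation; "contact_force": force on the tool from outside, world axes, zero at the start; "wrist_torque": the same for the moment, N m; "opening": opening from 0.0 (shut) to 1.0 (fully open).
Only numpy, scipy, OpenCV 4.12 (cv2) and the standard library are available. Lean on these libraries where they do the work, as an engineer would, in place of code of your own. Each camera call takes 0.05 s, during which the arm holds its last target.

TASK

The bracket on the welding table still has a bronze bush stuck in its upright bore. Take the middle-sized of the three drifts, the one that fits the bore but not the hole in the bush, out of its socket, stand it on the bush and, keeping hold of it, push straight down until the drift's collar sits on the boss and the bush is out at the underside. Then let go and leave the drift standing upright in the bore.

Things in the scene. Friction and masses are not known exactly. Their poses are not given: they have to be found in the camera images.
- drift: Middle-sized of three upright steel drifts. Origin: centre of its round grip (24 mm diameter, 50 tall). Below: collar 56 mm diameter, 8 thick (top face 25 mm below origin, underside 33), shank 28 mm diameter, 60 long, foot 93 mm below origin. z up; round. About 0.45 kg. Not to be used, same grip and height: thin one (collar 34, shank 10 mm) and fat one (collar 74, shank 46 mm), sockets swapped about.
- drift_socket: Fixed socket the drift starts in: pipe stub on a 76 mm square, 6 mm thick plate; the other two drifts stand in sockets like it. Origin: centre of the plate's underside, on the table; z up. The foot stands on the plate; rim 32 mm above the table, 3 mm play all round the shank. Lift straight up over 30 mm to free the drift. Not needed again afterwards.
- boss_mouth (a point): Centre of the top rim of the fixed bracket's boss, 98 mm above the table; z up, x along the leg plates. The boss is an upright dark steel tube (68 mm outside, 42 mm bore, 50 long) on two leg plates, with a 48 mm open gap under it. When the drift's collar sits on the rim, the drift's origin is 33 mm above this point and its foot 60 mm below.
- bush (a joint): How far (m) the bronze bush has gone down the bore. Plain ring, 41 mm outside, 16 mm hole, 36 long. At 0 its top is 5 mm below the boss rim; starts at 0 to 0.006. Tight, stays where left: about 15 N moves it, the drift's weight (4 to 6 N) helping. At 0.045 it is just out at the underside; with the collar seated, 0.055; at 0.057 it stands on the table.
Things that resemble listed ones, but are neither listed nor needed, are in the scene too. Leave any turquoise look-alike of the part that bears boss_mouth alone.

How it is judged:
By the outcome, as a careful person would: the job done as asked, in the order asked, and still so for the second after the job is handed in, with the robot touching nothing.
It also fails if it takes over 35 s, if anything falls off the work surface, if the arm or the gripper's body presses on something with over 40 N, if the wrist force passes 120 N, or if a joint passes its speed limit or range.

## Working session

There is one attempt and no reset: what is moved stays moved. The work goes in short steps, Python scripts to look and compute and a tool call to move; the robot and the scene stay as the last step left them, time stands still between calls to the robot, and variables do not carry over. Pictures are saved under pics/ and viewed, and the job is handed in when it is done.

Besides the shell and the picture viewer there is one more tool, called after ">>>" as name(argument=value, ...), one argument or row to a line, values as JSON. drive_tool: Moves the arm, as the interface text tells. Its arguments: {"type":"object","properties":{"rows":{"type":"array","items":{"type":"number"}},"newtons":{"type":"number"}},"required":["rows"]}

```bash
mkdir -p pics
python3 - <<'E'
from rig import r, grab_frame, camera_params
import cv2
print(r.sense())
for n in("scene","side","wrist"):
    print(n,camera_params(n)); cv2.imwrite(f"pics/{n}0.png",grab_frame(n)[:,:,::-1])
E
```

```text
{'clock': 0.0, 'qpos': array([-1.12137849e+00,  3.53672301e-01,  1.63417169e+00,  9.96997479e-06,
        1.15516449e+00, -2.33930070e-03]), 'qvel': array([ 0.00134249,  0.00148293, -0.00018488,  0.00079619,  0.00026211,
       -0.00054682]), 'joint_efforts': array([-8.85374320e-04, -6.05257416e+01, -3.42056251e+01, -1.25931874e-04,
        9.37631470e-03, -1.38318541e-05]), 'eef_pos': array([ 272.66688057, -561.84347088,  230.53051746]), 'tcp_rot': array([-1.57957381,  1.56938048,  2.01377195]), 'contact_force': array([-1.54001173,  0.349429  , -0.42236489]), 'wrist_torque': array([ 0.00468235,  0.00098273, -0.02419515]), 'opening': 1.0007586061895823}
scene {'vertical_fov': 56.36168813198383, 'cx': 309.9505630734161, 'cy': 246.61772220858776, 'k1': 0.03203705828260338, 'pose': array([[ 8.46246702e-01,  3.68261887e-01, -3.85032079e-01,
         7.47730338e+02],
       [ 5.32407362e-01, -6.11927329e-01,  5.84882334e-01,
        -5.59262870e+02],
       [-2.02217798e-02, -6.99948660e-01, -7.13906824e-01,
         7.16510655e+02],
       [ 0.00000000e+00,  0.00000000e+00,  0.00000000e+
[... 284 characters left out ...]
01, -7.93166340e-01,
         8.52604398e+02],
       [ 1.25335152e-02, -8.04015841e-01, -5.94475767e-01,
         7.72012250e+02],
       [ 0.00000000e+00,  0.00000000e+00,  0.00000000e+00,
         1.00000000e+00]])}
wrist {'vertical_fov': 65.03781062877836, 'cx': 311.64754638722496, 'cy': 239.061898018874, 'k1': -0.04110109395224785, 'tool_from_camera': array([[-2.26247883e-04, -3.26997827e-01,  9.45025063e-01,
        -1.43384001e+02],
       [ 9.99999022e-01,  1.23043143e-03,  6.65163379e-04,
        -1.51659353e-01],
       [-1.38029552e-03,  9.45024289e-01,  3.26997228e-01,
        -8.35514767e+01],
       [ 0.00000000e+00,  0.00000000e+00,  0.00000000e+00,
         1.00000000e+00]])}
```

View pics/scene0.png

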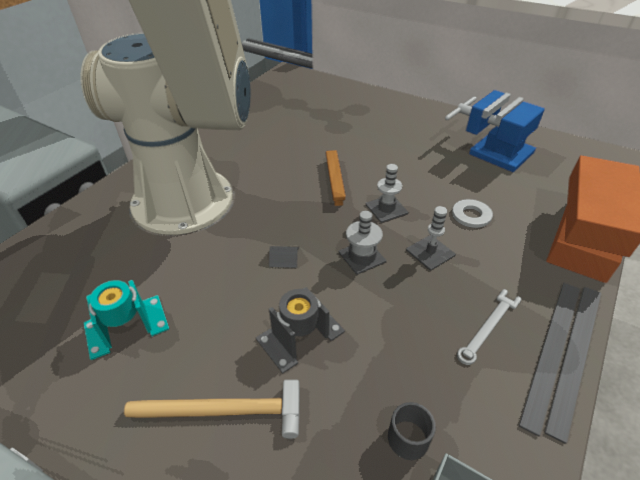

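View pics/side0.png

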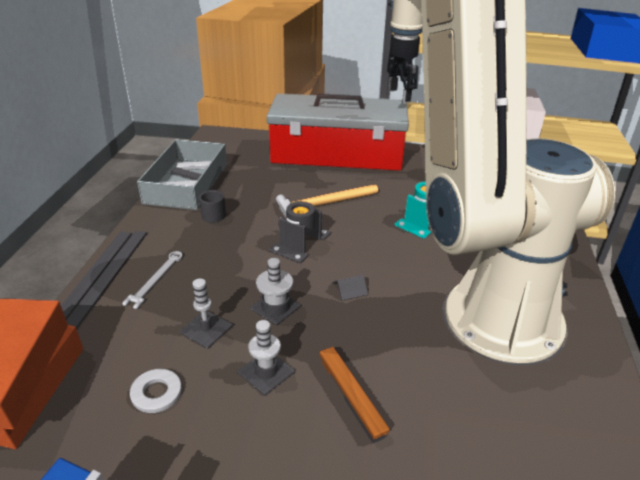

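View pics/wrist0.png

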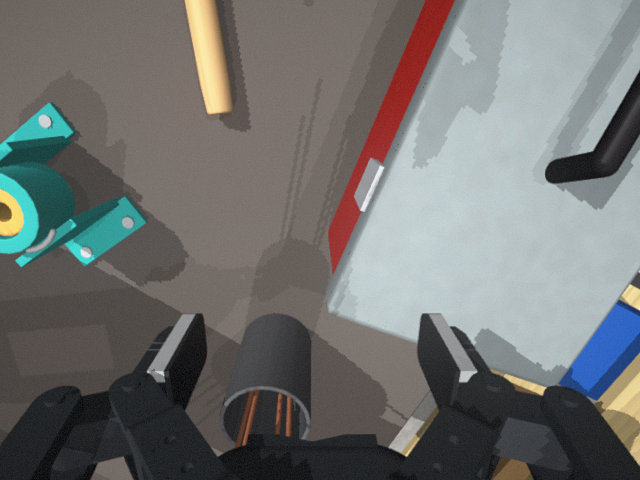

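Three drifts in the scene view, with grips at (391,185), (364,235) and (438,230). In the side view they are at (264,347), (275,283) and (200,300). The collars look middle, fat and thin respectively. I'll check that on crops and with measured sizes.

```bash
cat > h.py <<'E'
import numpy as np, cv2
from rig import r, grab_frame, camera_params
from scipy.spatial.transform import Rotation as Ro
def tool(s):
    T=np.eye(4); T[:3,:3]=Ro.from_euler('xyz',s["tcp_rot"]).as_matrix(); T[:3,3]=s["eef_pos"]; return T
def pose(n,T=None):
    p=camera_params(n); return T@p["tool_from_camera"] if n=="wrist" else p["pose"]
def ray(n,u,v,T=None):
    p=camera_params(n); f=240/np.tan(np.radians(p["vertical_fov"]/2))
    d=np.array([(u-p["cx"])/f,(v-p["cy"])/f]); x=d.copy()
    for _ in range(30): x=d/(1+p["k1"]*(x@x))
    P=pose(n,T); w=P[:3,:3]@np.r_[x,1]; return P[:3,3],w/np.linalg.norm(w)
def onz(n,u,v,z,T=None):
    o,d=ray(n,u,v,T); return o+d*(z-o[2])/d[2]
def proj(n,X,T=None):
    p=camera_params(n); f=240/np.tan(np.radians(p["vertical_fov"]/2))
    c=np.linalg.inv(pose(n,T))@np.r_[X,1]; x=c[:2]/c[2]; x=x*(1+p["k1"]*(x@x)); return f*x+[p["cx"],p["cy"]]
def tri(rs):
    A=0;b=0
    for o,d in rs:
        M=np.eye(3)-np.outer(d,d);A=A+M;b=b+M@o
    X=np.linalg.solve(A,b); return X,[np.linalg.norm((np.eye(3)-np.outer(d,d))@(X-o)) for o,d in rs]
E
python3 - <<'E'
from h import *
a=cv2.imread("pics/scene0.png");b=cv2.imread("pics/side0.png")
A=cv2.resize(a[150:280,310:470],None,fx=5,fy=4.6,interpolation=2) if 0 else cv2.resize(a[150:280,310:470],(738,600),interpolation=2)
cv2.imwrite("pics/cA.png",A); cv2.imwrite("pics/cB.png",cv2.resize(b[250:395,170:330],(662,600),interpolation=2))
c=np.hstack([cv2.resize(a[270:380,250:350],(400,440),interpolation=2),cv2.resize(b[190:270,265:338],(400,440),interpolation=2)])
cv2.imwrite("pics/cC.png",c)
E
```

```text
(no output)
```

View pics/cA.png

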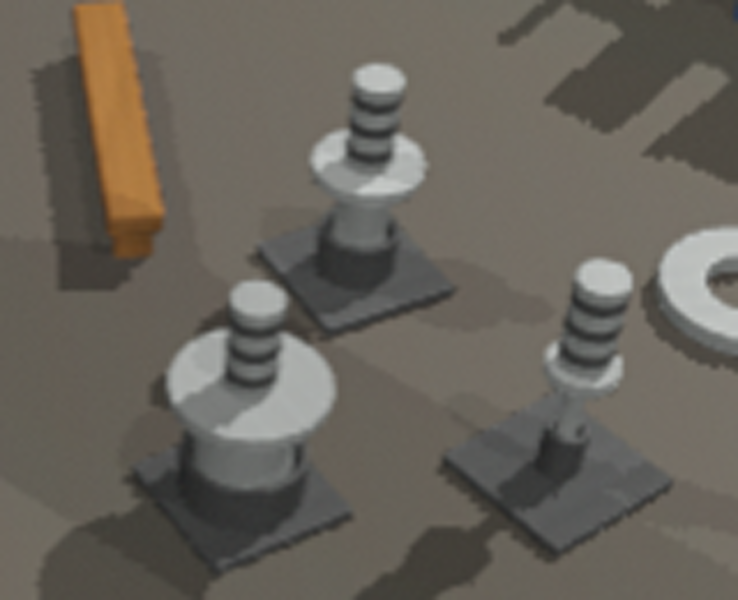

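View pics/cB.png

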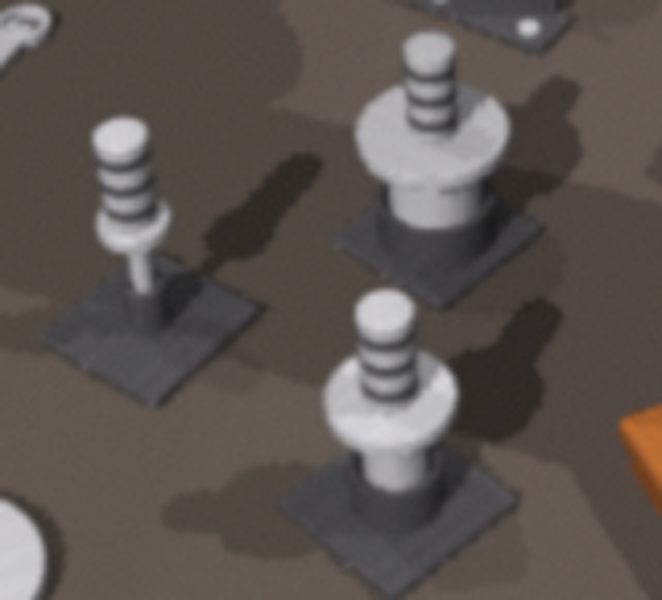

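View pics/cC.png

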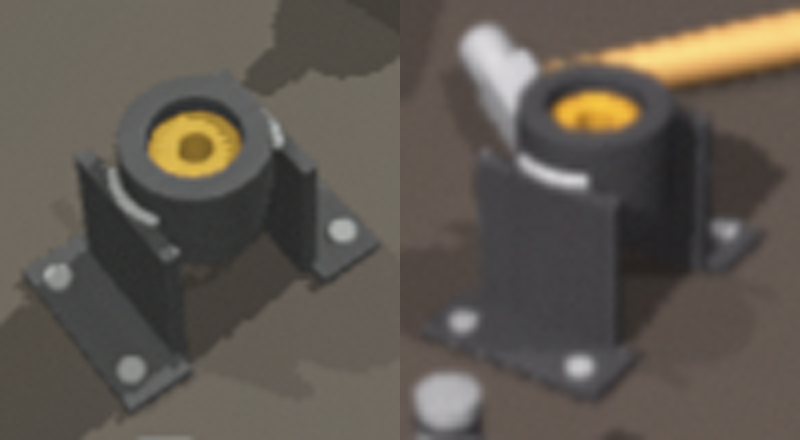

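Run:
```python
from h import *
def two(nm,a,b,zs):
    X,e=tri([ray("scene",*a),ray("side",*b)]);print(nm,X.round(1),np.round(e,1),[ (onz("scene",*a,z)[:2].round(1),onz("side",*b,z)[:2].round(1)) for z in zs])
two("midtop",(392.1,167.5),(263.2,325.4),[124])
two("fattop",(310+259/4.61,150+303/4.61),(170+429/4.137,250+53/4.137),[124])
two("thintop",(310+603/4.61,150+279/4.61),(170+121/4.137,250+139/4.137),[124])
two("boss",(298.75,304.5),(301.2,210.2),[98])
# collar widths (z 74): mid
for nm,a,b in(("mid",311,427),("fat",167,336),("thin",544,624)):
    y={'mid':165,'fat':385,'thin':368}[nm]/4.61+150
    print(nm,np.linalg.norm(onz("scene",310+a/4.61,y,74)-onz("scene",310+b/4.61,y,74)))
# bush by mask
for n,f,(x0,x1,y0,y1) in(("scene","scene0",(260,345,280,330)),("side","side0",(280,325,195,230))):
    im=cv2.imread(f"pics/{f}.png"); h=cv2.cvtColor(im,cv2.COLOR_BGR2HSV)
    m=cv2.inRange(h,(15,120,80),(35,255,255)); k=np.zeros_like(m);k[y0:y1,x0:x1]=m[y0:y1,x0:x1]
    y,x=np.nonzero(k);print(n,x.min(),x.max(),y.min(),y.max(),x.mean(),y.mean())
```

```text
midtop [451.9 230.5 122.4] [0.9 0.9] [(array([453.5, 228.6]), array([450.6, 231.7]))]
fattop [475.5  59.  120.8] [1. 1.] [(array([477.9,  56. ]), array([473.6,  62.5]))]
thintop [596.3 147.2 122.1] [0.9 0.9] [(array([597.6, 145.4]), array([594.5, 149.2]))]
boss [ 468.8 -177.8   93.7] [1.1 1.1] [(array([ 471.8, -180.2]), array([ 466.5, -172. ]))]
mid 57.4359980374994
fat 75.20735451077914
thin 35.33550044991497
scene 287 309 298 313 298.05405405405406 305.47972972972974
side 293 324 195 213 308.5660377358491 204.60377358490567
```

The middle drift is the one with its top at scene (392,167) and side (263,325). Its collar measures 57 mm, against 75 mm (fat) and 35 mm (thin), and its top at z≈122 fits the expected 124. Next I'll pass the bracket (black, scene (299,304)) with the wrist camera.

```bash
cat >> h.py <<'E'
def plan(s,pos,yaw=None,vert=True):
    """tool-frame shift (mm) & rotvec (deg) to TCP pos with tool x down and tool z pointing along yaw(deg)"""
    T=tool(s); R=T[:3,:3]
    if yaw is None: yaw=np.degrees(np.arctan2(R[1,2],R[0,2]))
    a=np.radians(yaw); x=np.array([0,0,-1.]); z=np.array([np.cos(a),np.sin(a),0]); y=np.cross(z,x)
    G=np.c_[x,y,z]
    return (R.T@(np.array(pos)-T[:3,3])).round(1), np.degrees(Ro.from_matrix(R.T@G).as_rotvec()).round(2)
E
python3 - <<'E'
from h import *
s=r.sense();T=tool(s);print(T.round(3)); print(np.degrees(np.arctan2(T[1,2],T[0,2])))
d=np.array([469,-178]);u=d/np.linalg.norm(d);yaw=np.degrees(np.arctan2(u[1],u[0]));print("yaw",yaw)
for back in(0,40,80,120):
  p=np.r_[d-u*back,260]
  a=np.radians(yaw);x=np.array([0,0,-1.]);z=np.r_[u,0];G=np.eye(4);G[:3,:3]=np.c_[x,np.cross(z,x),z];G[:3,3]=p
  print(back,p.round(0),proj("wrist",np.r_[d,98],G),plan(s,p,yaw))
E
```

```text
[[-0.00000e+00  4.37000e-01 -9.00000e-01  2.72701e+02]
 [ 1.00000e-03 -9.00000e-01 -4.37000e-01 -5.61965e+02]
 [-1.00000e+00 -1.00000e-03  0.00000e+00  2.30709e+02]
 [ 0.00000e+00  0.00000e+00  0.00000e+00  1.00000e+00]]
-154.11325976889836
yaw -20.78330213602161
0 [ 469. -178.  260.] [311.60833674 214.15992343] (array([ -29. , -259.8, -344.2]), array([-1.3333e+02, -7.0000e-02,  3.0000e-02]))
40 [ 432. -164.  260.] [311.54672072 258.39684938] (array([ -29. , -288.9, -316.8]), array([-1.3333e+02, -7.0000e-02,  3.0000e-02]))
80 [ 394. -150.  260.] [311.48996796 299.19573324] (array([ -28.9, -318. , -289.3]), array([-1.3333e+02, -7.0000e-02,  3.0000e-02]))
120 [ 357. -135.  260.] [311.43767299 336.83605256] (array([ -28.9, -347.1, -261.9]), array([-1.3333e+02, -7.0000e-02,  3.0000e-02]))
```

Run:
```python
from h import *
s=r.sense()
print(plan(s,[469,-178,260],-110))
```

```text
(array([ -29. , -259.8, -344.2]), array([-4.411e+01, -2.000e-02,  6.000e-02]))
```

>>> drive_tool(
  rows=[-5,-26,-34,-4,0,0,100,-10,-60,-80,-12,0,0,100,-15,-95,-126,-20,0,0,100,-20,-130,-172,-28,0,0,100,-25,-165,-218,-36,0,0,100,-29,-200,-264,-44,0,0,100,-29,-235,-310,-44,0,0,100,-29,-260,-344,-44,0,0,100,-29,-260,-344,-44,0,0,100,-29,-260,-344,-44,0,0,100],
)

```text
clock: 1.4
eef_pos: [468.4, -178.0, 259.8]
tcp_rot: [-1.872, 1.57, 2.49]
contact_force: [0.4, -0.0, 0.6]
opening: 1.0
```

Run:
```python
from h import *
s=r.sense();T=tool(s);np.save("T1.npy",T);cv2.imwrite("pics/w1.png",grab_frame("wrist")[:,:,::-1])
print(s["clock"],s["eef_pos"],s["qvel"].round(3),s["contact_force"],proj("wrist",[469,-178,98],T)); print(plan(s,[452,230,260],-85))
```

```text
1.4 [ 468.4472527  -177.99829043  259.84056445] [-0.022 -0.003  0.001  0.001  0.     0.001] [ 0.42325366 -0.0129713   0.60736016] [313.14348801 214.40734359]
(array([ 2.000e-01, -1.555e+02, -3.776e+02]), array([-25.07,  -0.04,   0.06]))
```

View pics/w1.png

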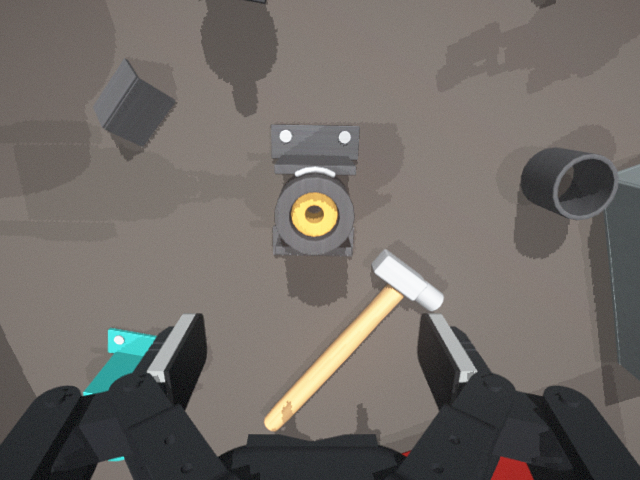

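The wrist view shows the black boss and bush centred at about (314,214). Predicted was (313,214), so the earlier fix holds. On to hover over the drift.

>>> drive_tool(
  rows=[0,-15,-38,-4,0,0,100,0,-37,-90,-10,0,0,100,0,-59,-142,-16,0,0,100,0,-81,-196,-22,0,0,100,0,-103,-250,-25,0,0,100,0,-125,-304,-25,0,0,100,0,-145,-350,-25,0,0,100,0,-155,-378,-25,0,0,100,0,-155,-378,-25,0,0,100],
)

```text
clock: 2.58
eef_pos: [453.2, 230.4, 260.0]
tcp_rot: [-2.323, 1.57, 2.475]
contact_force: [0.5, -0.8, -0.5]
opening: 1.002
```

Run:
```python
from h import *
s=r.sense();T=tool(s);np.save("T2.npy",T);cv2.imwrite("pics/w2.png",grab_frame("wrist")[:,:,::-1])
print(s["clock"],s["eef_pos"],s["qvel"].round(3),proj("wrist",[452,230,124],T),proj("wrist",[452,230,74],T))
im=cv2.imread("pics/w1.png");h=cv2.cvtColor(im,cv2.COLOR_BGR2HSV);T1=np.load("T1.npy")
m=cv2.inRange(h,(15,120,80),(35,255,255));k=m*0;k[170:260,270:360]=m[170:260,270:360]
c=max(cv2.findContours(k,0,1)[0],key=cv2.contourArea);e=cv2.fitEllipse(c);print(e)
for z in(93,90):print(onz("wrist",*e[0],z,T1))
g=h[:,:,2];print(g[205:225:10,268:362])
cv2.imwrite("pics/w1c.png",cv2.resize(im[165:265,260:370],(660,600),interpolation=2))
```

```text
2.575 [453.16803191 230.41202099 260.02410127] [-0.036 -0.015  0.023 -0.013  0.007 -0.025] [311.17084057 224.33431454] [311.30581988 208.28647725]
((313.96844482421875, 214.08253479003906), (42.87682342529297, 46.28633499145508), 88.8756103515625)
[ 469.25154047 -178.89088085   93.        ]
[ 468.98527827 -179.66521004   90.        ]
[[129 130 130 124 129 128 129 122 110 118 122 129 129 127 125 127 128 129
  128 127 125 126 122 107 111 177 199 204 218 227 229 232 254 254 254 254
  254 254 254 254 255 254 241 235 214 178 169 195 220 237 246 255 255 254
  253 254 254 254 254 255 250 233 230 229 228 210 197 177 118 121 129 125
  125 126 124 125 124 128 128 129 126 131 133 128 121 110 123 125 124 123
  124 122 125 125]
 [131 123 127 125 131 132 102 116 120 119 124 128 128 126 129 127 124 125
  123 123 121  77  76 158 203 251 252 252 253 254 254 254 254 254 254 255
  252 173 125 130 125 131 128 131 131 129 132 133 133 127 127 125 121 117
  125 166 255 255 254 254 254 254 254 254 254 253 252 253 254 173  90  95
  125 128 126 125 126 122 124 128 129 131 131 130 129 122  97 123 124 125
  126 123 128 121]]
```

View pics/w2.png

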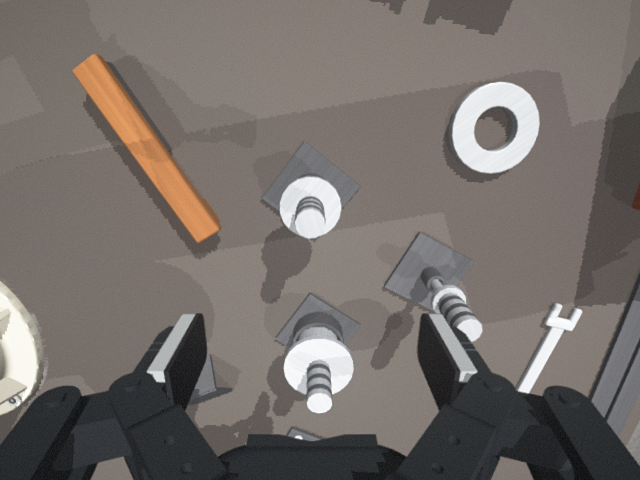

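View pics/w1c.png

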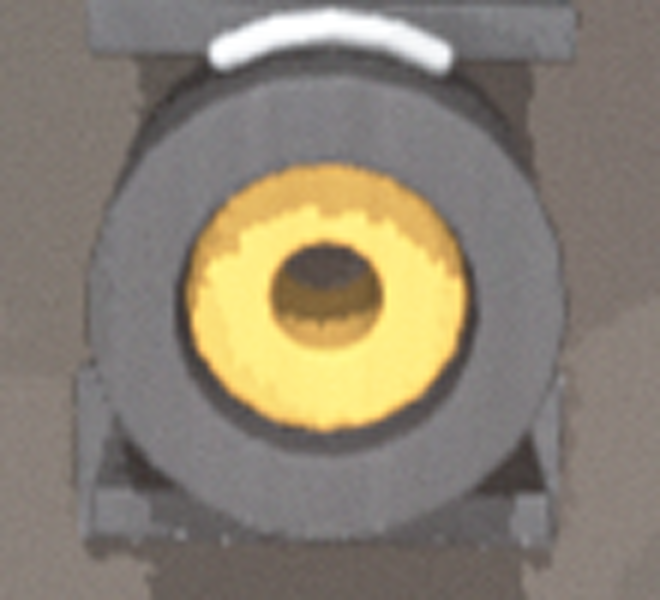

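Run:
```python
from h import *
T1=np.load("T1.npy");T2=np.load("T2.npy")
print("boss wrist z98",onz("wrist",314.6,216.2,98,T1))
rs=[ray("wrist",314.6,216.2,T1),ray("scene",298.75,304.5),ray("side",301.2,210.2)]
print(tri(rs),tri(rs[:2]),tri([rs[0],rs[2]]))
for X in([470,-178,98],):print([proj(n,X,T1).round(1) for n in("wrist","scene","side")])
im=cv2.imread("pics/w2.png");cv2.imwrite("pics/w2c.png",cv2.resize(im[165:250,265:355],(635,600),interpolation=2))
g=cv2.cvtColor(im,cv2.COLOR_BGR2HSV);m=cv2.inRange(g,(0,0,170),(179,60,255));k=m*0;k[170:245,265:355]=m[170:245,265:355]
c=max(cv2.findContours(k,0,1)[0],key=cv2.contourArea);c=cv2.convexHull(c);e=cv2.fitEllipse(c);print(e)
for z in(74,72):print(onz("wrist",*e[0],z,T2))
```

```text
boss wrist z98 [ 469.56805638 -179.51305509   98.        ]
(array([ 469.10245272, -179.14521357,   94.02272773]), [np.float64(1.3794876448137916), np.float64(1.5726183560396103), np.float64(1.3146159588981137)]) (array([ 470.23890894, -179.54951618,   96.48729242]), [np.float64(0.8689984818769948), np.float64(0.86899848187701)]) (array([ 468.72130956, -181.25431503,   91.81602352]), [np.float64(0.3094741188734397), np.float64(0.3094741188733936)])
[array([314.5, 214.4]), array([298.6, 303.2]), array([300.2, 208.7])]
((310.13629150390625, 206.76052856445312), (60.9956169128418, 61.41059112548828), 148.8397216796875)
[450.82915793 231.31546743  74.        ]
[450.8624114  230.81304194  72.        ]
```

View pics/w2c.png

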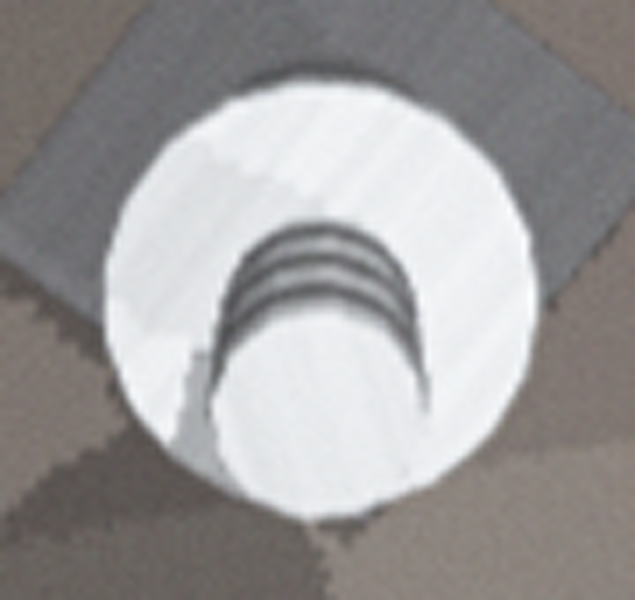

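Run:
```python
from h import *
T2=np.load("T2.npy");print(onz("wrist",310.6,207.1,74,T2),onz("wrist",310.5,223.5,124,T2))
print(tri([ray("wrist",310.5,223.5,T2),ray("scene",392.1,167.5),ray("side",263.2,325.4)]))
s=r.sense();print(plan(s,[451.5,230.5,83],-85))
```

```text
[451.27178774 231.03915068  74.        ] [451.4239464 230.6263445 124.       ]
(array([451.74432707, 230.33838732, 122.44899416]), [np.float64(0.33306444775346533), np.float64(1.058201794957664), np.float64(0.7349008974495855)])
(array([177. ,  -1.2,  -1.3]), array([-0.11, -0.01,  0.07]))
```

The wrist view gives the drift's top and collar at (451.4,230.8). Three-view triangulation puts the top at z=122.4, against 124 expected, so the two agree. Descending to grasp.

>>> drive_tool(
  rows=[30,-1.2,-1.2,0,0,0,100,75,-1.2,-1.2,0,0,0,100,115,-1.2,-1.2,0,0,0,100,145,-1.2,-1.2,0,0,0,100,165,-1.2,-1.2,0,0,0,100,177,-1.2,-1.2,0,0,0,100,177,-1.2,-1.2,0,0,0,100,177,-1.2,-1.2,0,0,0,100],
)

```text
clock: 3.62
eef_pos: [452.2, 230.3, 83.7]
tcp_rot: [-2.878, 1.57, 1.919]
contact_force: [-0.0, -0.2, -0.6]
opening: 1.0
```

>>> drive_tool(
  rows=[0,0,0,0,0,0,25,0,0,0,0,0,0,10,0,0,0,0,0,0,10,0,0,0,0,0,0,10,0,0,0,0,0,0,10,0,0,0,0,0,0,10,0,0,0,0,0,0,10,0,0,0,0,0,0,10],
  newtons=80,
)

```text
clock: 4.62
eef_pos: [452.1, 230.4, 84.1]
tcp_rot: [-2.963, 1.57, 1.835]
contact_force: [-1.7, -0.8, 5.3]
opening: 0.263
```

Run:
```python
from h import *
s=r.sense();print(s)
cv2.imwrite("pics/w3.png",grab_frame("wrist")[:,:,::-1])
```

```text
{'clock': 4.625, 'qpos': array([4.67786413e-01, 3.71885516e-01, 2.00255137e+00, 1.11723899e-03,
       7.66995744e-01, 3.82144442e-01]), 'qvel': array([-6.48305607e-04, -1.22045961e-03,  9.48980998e-04,  5.18709062e-05,
        6.56602226e-04, -1.10023715e-03]), 'joint_efforts': array([-1.75922248e-01, -4.92075598e+01, -2.34919345e+01, -8.81447294e-02,
       -5.56520931e-01,  1.38061143e-03]), 'eef_pos': array([452.14891043, 230.39674616,  84.12217959]), 'tcp_rot': array([-2.96256076,  1.57000459,  1.83466584]), 'contact_force': array([-1.7335702 , -0.82692595,  5.31947615]), 'wrist_torque': array([-0.02136818,  0.31301621, -0.01950664]), 'opening': 0.26324247415803254}
```

View pics/w3.png

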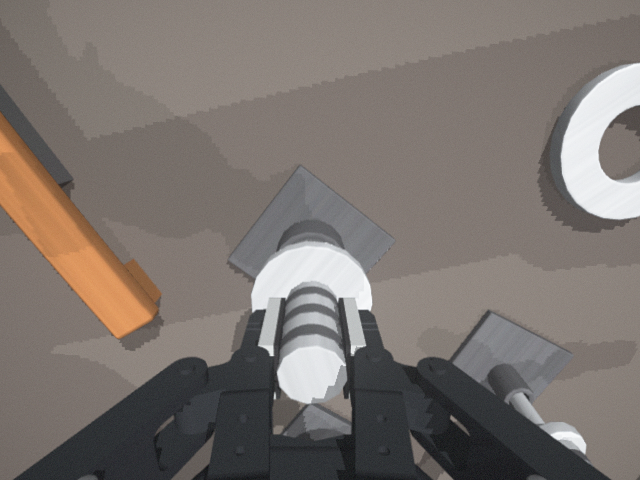

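The grasp holds: opening 0.26 (about 22 mm) and the drift sits between the pads. I'll lift 140 mm so the foot clears the fat drift.

>>> drive_tool(
  rows=[-6,0,0,0,0,0,10,-20,0,0,0,0,0,10,-40,0,0,0,0,0,10,-65,0,0,0,0,0,10,-95,0,0,0,0,0,10,-120,0,0,0,0,0,10,-135,0,0,0,0,0,10,-140,0,0,0,0,0,10,-140,0,0,0,0,0,10],
)

```text
clock: 5.8
eef_pos: [451.9, 230.2, 223.8]
tcp_rot: [-2.355, 1.57, 2.443]
contact_force: [0.7, -1.5, -4.4]
opening: 0.26
```

Run:
```python
from h import *
s=r.sense();T=tool(s);print(s["clock"],s["eef_pos"],s["contact_force"],s["opening"])
np.save("T4.npy",T)
for n in("wrist","scene","side"): cv2.imwrite(f"pics/{n}4.png",grab_frame(n)[:,:,::-1])
a=cv2.imread("pics/scene4.png");b=cv2.imread("pics/side4.png")
g=s["eef_pos"]+np.array([0,0,15]);print([proj(n,g) for n in("scene","side")])
cs=[]
for n,i in(("scene",a),("side",b)):
    u,v=proj(n,g).astype(int);u0=max(0,u-50);v0=max(0,v-50);cs.append(cv2.resize(i[v0:v0+130,u0:u0+100],(400,520),interpolation=2));print(u0,v0)
cv2.imwrite("pics/c4.png",np.hstack(cs))
print(plan(s,[469.5,-179.3,s["eef_pos"][2]],-111))
```

```text
5.8 [451.92110359 230.16703752 223.80850441] [ 0.67322726 -1.45098932 -4.38711042] 0.2603062834828594
[array([398.06402123, 120.23770853]), array([258.97563662, 272.33306697])]
348 70
208 222
(array([-2.000e-01, -1.720e+01,  4.095e+02]), array([ 2.587e+01, -2.000e-02,  4.000e-02]))
```

View pics/c4.png

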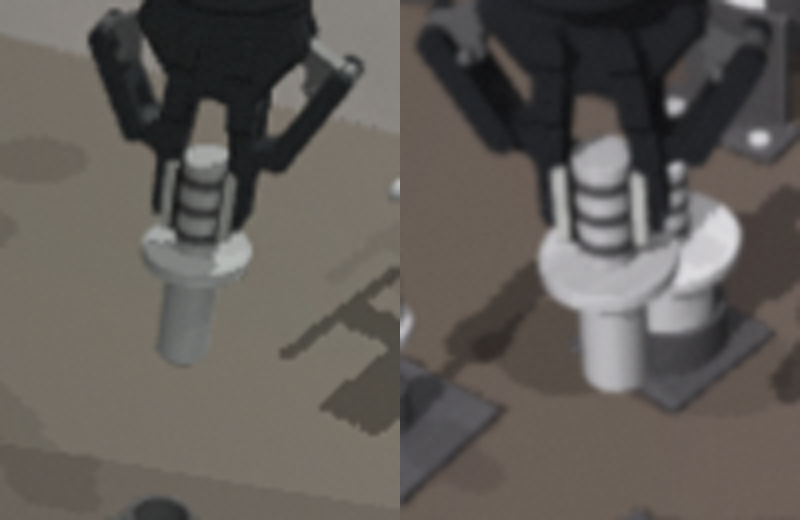

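View pics/wrist4.png

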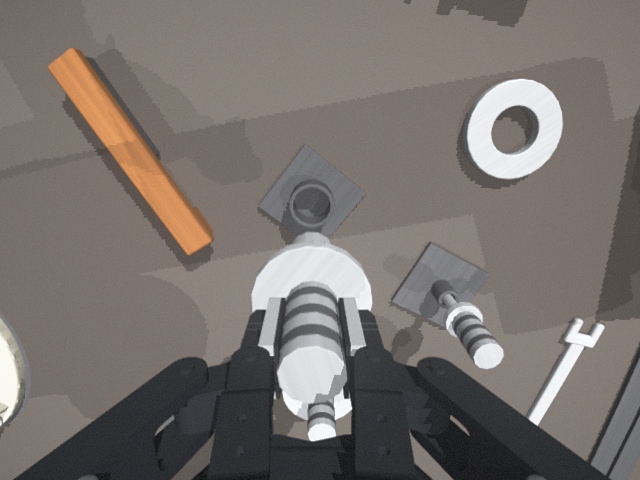

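Run:
```python
from h import *
T=np.load("T4.npy");p=T[:3,3]
for n,(u0,v0),off in(("scene",(348,70),0),("side",(208,222),400)):
    for z in(263.8,213.8,205.8,145.8):
        q=(proj(n,[p[0],p[1],z])-[u0,v0])*4;q[0]+=off;print(n,z,q.round(0))
print("wrist",[proj("wrist",[p[0],p[1],z],T).round(1) for z in(263.8,213.8,145.8)])
```

```text
scene 263.8 [206. 156.]
scene 213.8 [194. 245.]
scene 205.8 [192. 258.]
scene 145.8 [179. 355.]
side 263.8 [600. 151.]
side 213.8 [607. 250.]
side 205.8 [608. 265.]
side 145.8 [616. 374.]
wrist [array([313.5, 375.7]), array([313.1, 303.1]), array([312.8, 250.5])]
```

The drift hangs vertical and on the TCP axis, within about 1 mm of the predicted pixels in the scene and side views. Carrying it over the boss.

>>> drive_tool(
  rows=[0,-1,20,2,0,0,10,0,-3,60,6,0,0,10,0,-5,110,10,0,0,10,0,-7,165,14,0,0,10,0,-9,220,18,0,0,10,0,-12,275,22,0,0,10,0,-14,325,26,0,0,10,0,-16,370,26,0,0,10,0,-17,400,26,0,0,10,0,-17,409.5,26,0,0,10],
)

```text
clock: 7.2
eef_pos: [468.5, -181.5, 222.6]
tcp_rot: [-1.177, 1.568, -3.12]
contact_force: [0.3, 1.0, -5.1]
opening: 0.261
```

>>> drive_tool(
  rows=[0,0,0,0,0,0,10],
)

```text
clock: 7.32
eef_pos: [467.9, -181.8, 222.2]
tcp_rot: [-1.32, 1.567, 3.019]
contact_force: [0.6, 0.2, -4.8]
opening: 0.26
```

Run:
```python
from h import *
s=r.sense();T=tool(s);np.save("T5.npy",T);print(s["clock"],s["eef_pos"],s["contact_force"],s["opening"],T[:3,0])
for n in("wrist","scene","side"): cv2.imwrite(f"pics/{n}5.png",grab_frame(n)[:,:,::-1])
a=cv2.imread("pics/scene5.png");b=cv2.imread("pics/side5.png")
cs=[]
for n,i in(("scene",a),("side",b)):
    u,v=proj(n,[469.5,-179,130]).astype(int);u0=u-50;v0=v-80;cs.append(cv2.resize(i[v0:v0+130,u0:u0+100],(400,520),interpolation=2));print(u0,v0)
cv2.imwrite("pics/c5.png",np.hstack(cs))
print(plan(s,[469.7,-179.4,s["eef_pos"][2]],-111))
```

```text
7.325 [ 467.89655932 -181.84866106  222.21624455] [ 0.55111249  0.24199568 -4.84995693] 0.2595546345565464 [-3.67653136e-03  4.54026584e-04 -9.99993138e-01]
247 211
250 116
(array([-0. ,  0.8, -2.9]), array([-0.42,  0.05,  0.21]))
```

View pics/c5.png

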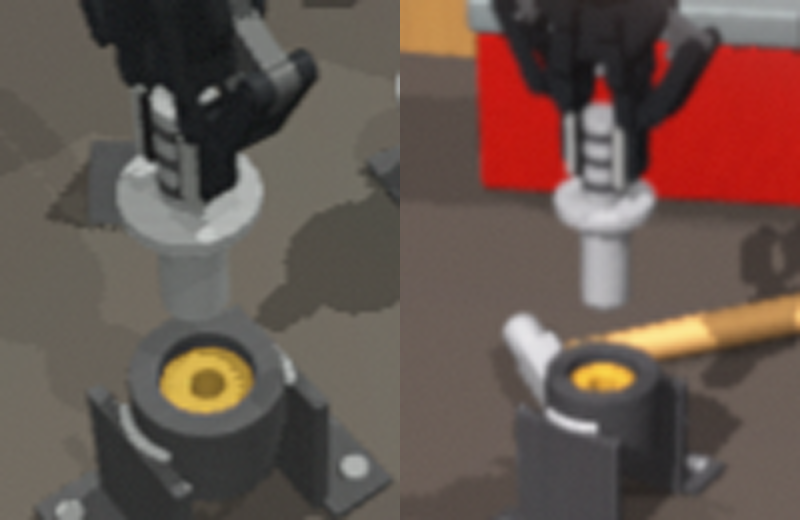

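View pics/wrist5.png

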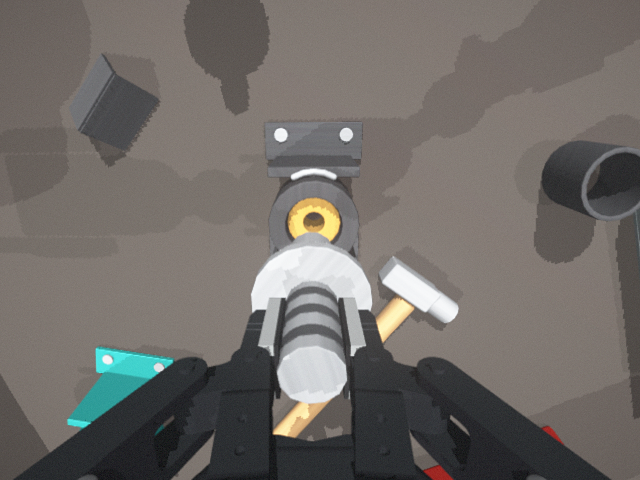

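>>> drive_tool(
  rows=[0,0.8,-3,0,0,0,10,8,0.8,-3,0,0,0.2,10,22,0.8,-3,0,0,0.2,10,34,0.8,-3,0,0,0.2,10,40,0.8,-3,0,0,0.2,10,40,0.8,-3,0,0,0.2,10,40,0.8,-3,0,0,0.2,10],
)

```text
clock: 8.35
eef_pos: [470.1, -178.4, 182.7]
tcp_rot: [0.674, 1.57, -1.269]
contact_force: [-0.4, -0.4, -3.9]
opening: 0.261
```

Run:
```python
from h import *
s=r.sense();T=tool(s);p=T[:3,3];print(s["clock"],s["eef_pos"],s["contact_force"],s["opening"],T[:3,0])
for n in("scene","side"): cv2.imwrite(f"pics/{n}6.png",grab_frame(n)[:,:,::-1])
a=cv2.imread("pics/scene6.png");b=cv2.imread("pics/side6.png")
cs=[]
for n,i in(("scene",a),("side",b)):
    u,v=proj(n,[469.5,-179,110]).astype(int);u0=u-30;v0=v-40;cs.append(cv2.resize(i[v0:v0+75,u0:u0+60],(400,500),interpolation=2));print((proj(n,[p[0],p[1],p[2]-78])-[u0,v0])*6.667,(proj(n,[469.7,-179.4,98])-[u0,v0])*6.667)
cv2.imwrite("pics/c6.png",np.hstack(cs))
print(plan(s,[469.7,-179.4,s["eef_pos"][2]],-111))
```

```text
8.35 [ 470.11106589 -178.37842407  182.66177973] [-0.43995391 -0.36079792 -3.89933908] 0.2607220745907177 [ 3.12808127e-04 -1.00330189e-03 -9.99999448e-01]
[209.2563517  279.81447997] [206.74946698 297.71637032]
[201.39394129 281.12395356] [203.2520043  295.83251672]
(array([ 0. , -0. ,  1.1]), array([-0.31,  0.05, -0.04]))
```

View pics/c6.png

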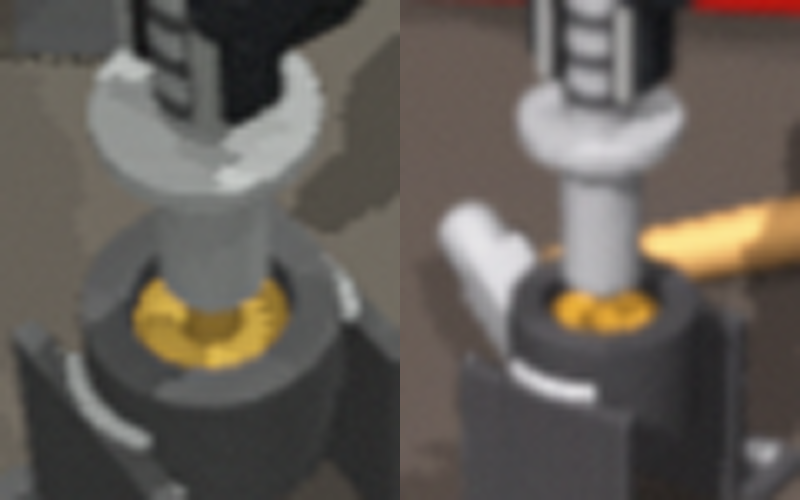

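The foot sits over the bore. Side view: shank at crop x=600, bore at 606. Scene view: 215 and 212. That means about 1 mm off in +x, so I'll correct it and go down onto the bush gently.

Run:
```python
from h import *
s=r.sense();print(plan(s,[469.2,-179.2,s["eef_pos"][2]]))
```

```text
(array([ 0. , -0.6,  1.1]), array([ 0.  ,  0.05, -0.06]))
```

>>> drive_tool(
  rows=[0,-0.6,1,0,0,0,10,3,-0.6,1,0,0,0,10,6,-0.6,1,0,0,0,10,9,-0.6,1,0,0,0,10,12,-0.6,1,0,0,0,10,15,-0.6,1,0,0,0,10,18,-0.6,1,0,0,0,10,20,-0.6,1,0,0,0,10,20,-0.6,1,0,0,0,10],
)

```text
clock: 9.57
eef_pos: [469.4, -179.2, 163.6]
tcp_rot: [1.038, 1.569, -0.905]
contact_force: [-3.2, 0.5, 5.8]
opening: 0.258
```

Run:
```python
from h import *
s=r.sense();T=tool(s);print(s["clock"],s["eef_pos"],s["contact_force"],s["wrist_torque"],s["opening"],T[:3,0])
for n in("scene","side"): cv2.imwrite(f"pics/{n}7.png",grab_frame(n)[:,:,::-1])
a=cv2.imread("pics/scene7.png");b=cv2.imread("pics/side7.png")
cs=[]
for n,i in(("scene",a),("side",b)):
    u,v=proj(n,[469.5,-179,110]).astype(int);u0=u-30;v0=v-40;cs.append(cv2.resize(i[v0:v0+75,u0:u0+60],(400,500),interpolation=2))
cv2.imwrite("pics/c7.png",np.hstack(cs))
print(plan(s,[469.2,-179.2,s["eef_pos"][2]]))
```

```text
9.575 [ 469.43750397 -179.19694152  163.59616628] [-3.16631726  0.45914701  5.80425179] [ 0.22845608  0.65528254 -0.04276579] 0.25758421364481077 [ 0.00100848 -0.00128292 -0.99999867]
(array([-0. , -0.2,  0.1]), array([ 0.  ,  0.05, -0.08]))
```

View pics/c7.png

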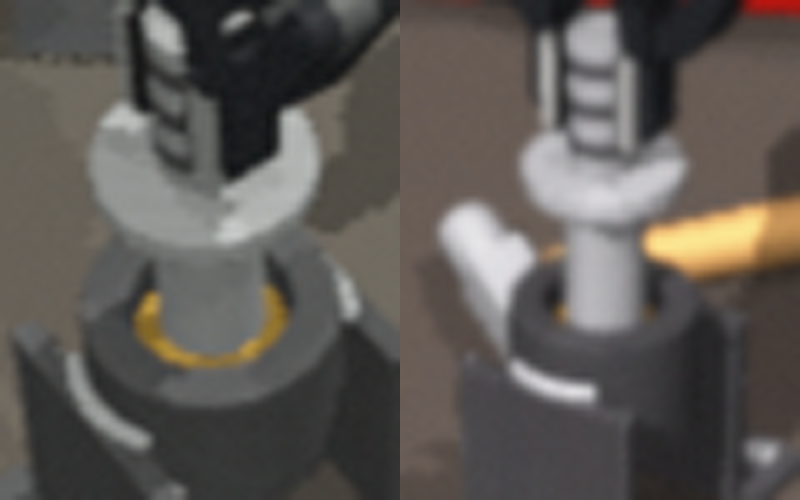

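The foot is standing on the bush, centred in the bore (reaction about 10 N). Pushing straight down.

>>> drive_tool(
  rows=[3,0,0,0,0,0,10,7,0,0,0,0,0,10,11,0,0,0,0,0,10,15,0,0,0,0,0,10,19,0,0,0,0,0,10,23,0,0,0,0,0,10,27,0,0,0,0,0,10,27,0,0,0,0,0,10],
)

```text
clock: 10.68
eef_pos: [469.5, -179.2, 137.1]
tcp_rot: [1.033, 1.569, -0.909]
contact_force: [-2.7, 0.3, 4.5]
opening: 0.263
```

```bash
cat > look.py <<'E'
import sys
from h import *
k=sys.argv[1]
s=r.sense();T=tool(s);print(s["clock"],s["eef_pos"],s["contact_force"].round(1),s["wrist_torque"].round(2),s["opening"],T[:3,0].round(4))
cs=[]
for n in("scene","side"):
    i=grab_frame(n)[:,:,::-1]; cv2.imwrite(f"pics/{n}{k}.png",i)
    u,v=proj(n,[469.5,-179,90]).astype(int);u0=u-40;v0=v-60;cs.append(cv2.resize(i[v0:v0+110,u0:u0+80],(400,550),interpolation=2))
cv2.imwrite(f"pics/c{k}.png",np.hstack(cs))
print(plan(s,[469.2,-179.2,s["eef_pos"][2]]))
E
python3 look.py 8
```

```text
10.675 [ 469.4676481  -179.21719117  137.1048973 ] [-2.7  0.3  4.5] [0.27 0.6  0.02] 0.26329063341025166 [ 0.001  -0.0013 -1.    ]
(array([-0. , -0.3,  0.1]), array([ 0.  ,  0.05, -0.08]))
```

View pics/c8.png

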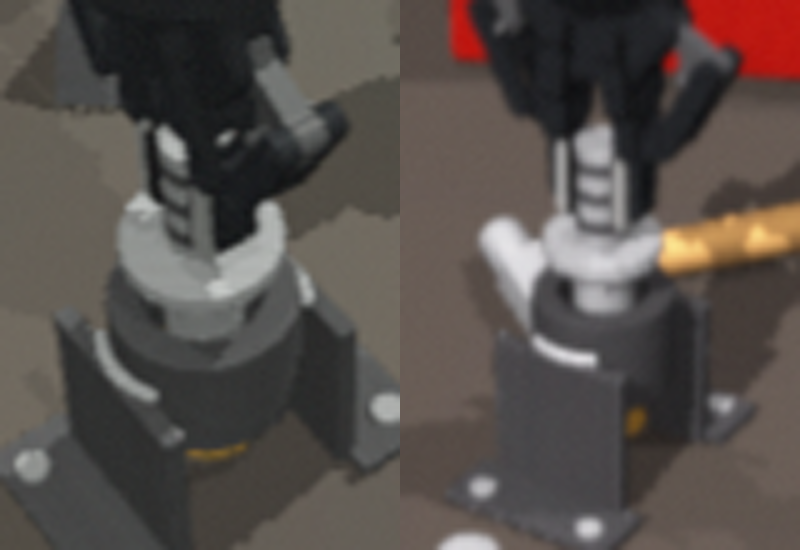

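The bush is already showing below the boss, and the drift is upright without slipping. About 21 mm remain to the seat.

>>> drive_tool(
  rows=[4,0,0,0,0,0,10,8,0,0,0,0,0,10,12,0,0,0,0,0,10,15,0,0,0,0,0,10,18,0,0,0,0,0,10,20,0,0,0,0,0,10,21,0,0,0,0,0,10,22,0,0,0,0,0,10,22,0,0,0,0,0,10],
)

```text
clock: 11.9
eef_pos: [469.6, -179.3, 116.2]
tcp_rot: [1.054, 1.569, -0.888]
contact_force: [-6.1, 2.6, 14.5]
opening: 0.261
```

```bash
python3 look.py 9
```

```text
11.9 [ 469.56135928 -179.28221852  116.1971087 ] [-6.1  2.6 14.5] [0.47 1.23 0.  ] 0.2614349957669525 [ 0.0011 -0.0013 -1.    ]
(array([-0. , -0.4,  0.1]), array([ 0.  ,  0.05, -0.09]))
```

View pics/c9.png

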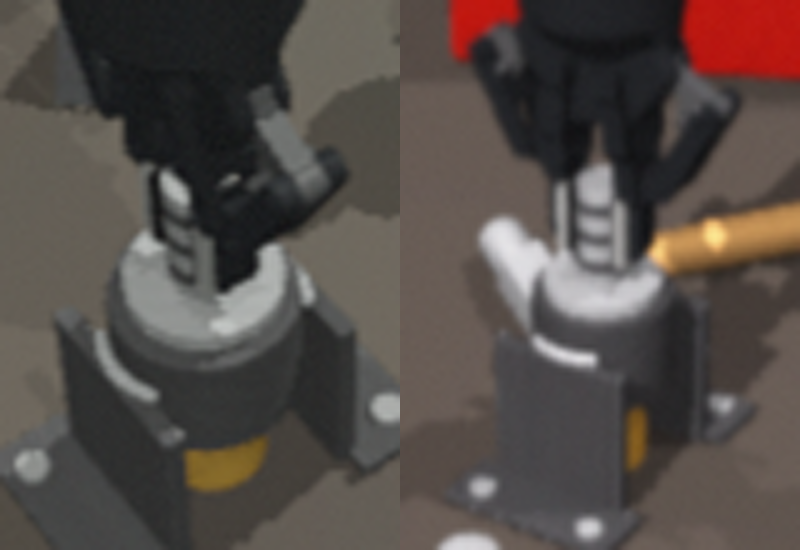

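Collar appears to be on the rim (TCP 116.2, 116.1 expected) and the force has jumped. A little more push will confirm it's seated.

>>> drive_tool(
  rows=[1,0,0,0,0,0,10,2,0,0,0,0,0,10,2,0,0,0,0,0,10],
)

```text
clock: 12.38
eef_pos: [469.6, -179.3, 116.1]
tcp_rot: [1.076, 1.569, -0.866]
contact_force: [-9.6, 3.8, 25.0]
opening: 0.261
```

```bash
python3 look.py 10
```

```text
12.375 [ 469.57805984 -179.28715776  116.11165112] [-9.6  3.8 25. ] [0.79 1.8  0.04] 0.2608423496769429 [ 0.0012 -0.0014 -1.    ]
(array([-0. , -0.4,  0.1]), array([ 0.  ,  0.05, -0.09]))
```

View pics/c10.png

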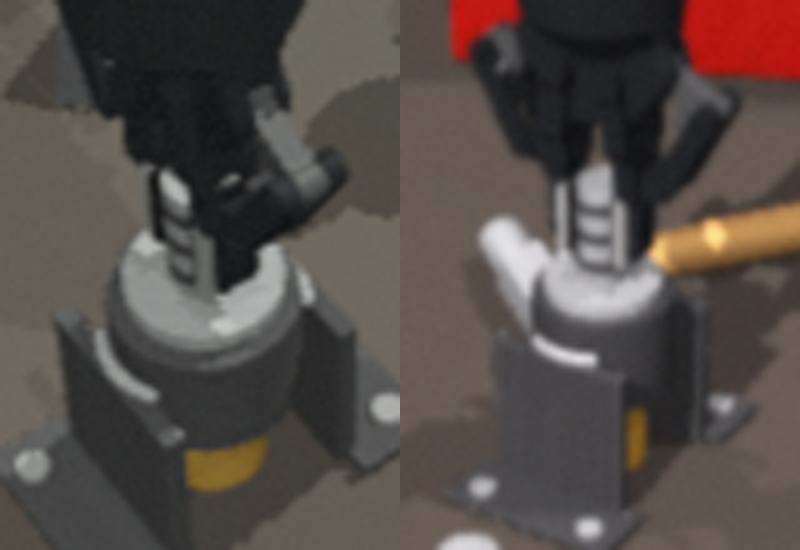

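Stiff: the force rose to 25 N with no further motion, so it's seated. Relaxing the push, then opening.

>>> drive_tool(
  rows=[0,0,0,0,0,0,10,0,0,0,0,0,0,10,0,0,0,0,0,0,45,0,0,0,0,0,0,80,0,0,0,0,0,0,100,0,0,0,0,0,0,100,0,0,0,0,0,0,100,0,0,0,0,0,0,100],
)

```text
clock: 13.48
eef_pos: [469.6, -179.3, 116.1]
tcp_rot: [1.1, 1.569, -0.843]
contact_force: [-0.2, 0.1, -0.5]
opening: 1.002
```

```bash
python3 look.py 11
```

```text
13.475 [ 469.57434926 -179.27522189  116.13375398] [-0.2  0.1 -0.5] [-0.02 -0.    0.03] 1.0015696800862552 [ 0.0012 -0.0014 -1.    ]
(array([-0. , -0.4,  0.1]), array([ 0.  ,  0.05, -0.09]))
```

View pics/c11.png

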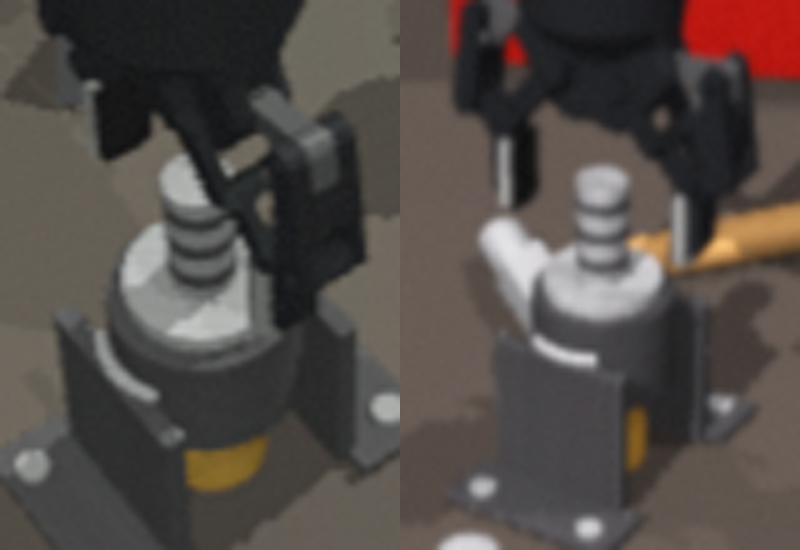

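Released: no force on the tool and the drift stands seated. Retreating straight up.

>>> drive_tool(
  rows=[-8,0,0,0,0,0,100,-30,0,0,0,0,0,100,-60,0,0,0,0,0,100,-95,0,0,0,0,0,100,-125,0,0,0,0,0,100,-145,0,0,0,0,0,100,-150,0,0,0,0,0,100,-150,0,0,0,0,0,100],
)

```text
clock: 14.58
eef_pos: [469.3, -179.1, 266.1]
tcp_rot: [1.145, 1.569, -0.798]
contact_force: [-0.7, -0.3, -0.3]
opening: 1.0
```

```bash
python3 look.py 12
python3 - <<'E'
from h import *
for n in("scene","side"):
    u,v=proj(n,[469.5,-179,90]).astype(int)
    for z in(156,106): 
        q=(proj(n,[469.6,-179.3,z])-[u-40,v-60])*5; print(n,z,q.round(0))
E
```

```text
14.575 [ 469.290749   -179.05507478  266.07650788] [-0.7 -0.3 -0.3] [ 0.02  0.05 -0.07] 0.9995584789584392 [ 0.0014 -0.0015 -1.    ]
(array([ 0. , -0. ,  0.2]), array([ 0.  ,  0.05, -0.11]))
scene 156 [193. 179.]
scene 106 [199. 274.]
side 156 [202. 179.]
side 106 [202. 272.]
```

View pics/c12.png

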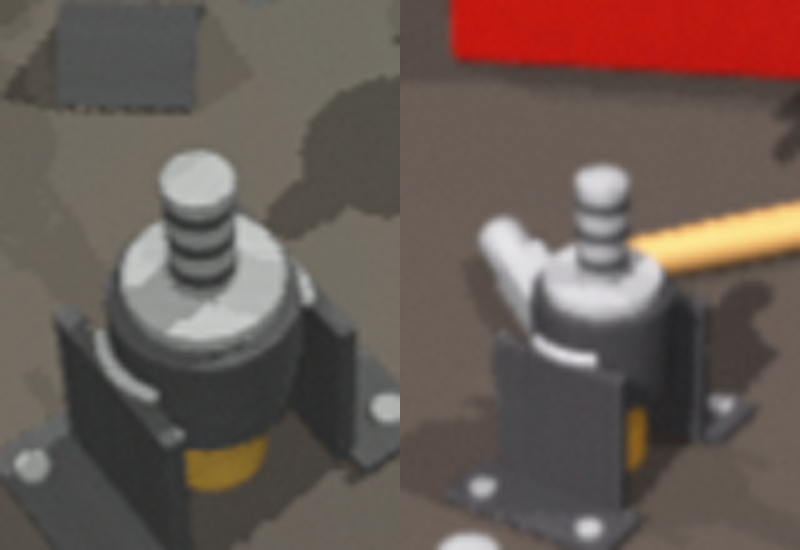

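The drift stands upright with its collar flush on the rim. Its top is at crop (198,180) in the scene view and (602,182) in the side view, against (193,179) and (602,179) predicted. The bush is out below, and the gripper is well clear.

```bash
python3 -c "
from rig import sign_off
print(sign_off())"
```

```text
the job is handed in; nothing more can be done
None
```

The bush is pushed out at the underside of the bracket and the middle drift is standing upright in the bore with its collar on the boss. I handed the job in at 14.7 s; the hand-in reports no verdict.

- **Drift choice:** I took the one whose collar measured 57 mm. The other two measured 75 mm and 35 mm.
- **Push:** I stood it on the bush, kept hold of it and pushed straight down. It stopped at a tool height of 116.1 mm, matching the expected seat. The force then rose from 14.5 to 25 N with almost no further movement.
- **Release:** I let go with no force left on the tool and retreated straight up to about 266 mm.
- **Last checks:** The drift's top was within about 1 pixel of where an upright, seated drift should appear in both fixed views. The bronze bush was visible below the boss. I did not measure its travel separately; a seated collar implies 0.055 m.
- **Disagreements:** Measured heights came out low: 122.4 mm for the drift's top (expected 124), and 92 to 96 mm for the boss rim (given as 98). The low rim readings came from pairs with the side view, and the stop height fitted the 98.

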